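Route the air to the wide outlet

TASK

Send air to the wide hose outlet: with one fingertip push the pointer arm on top of the grey distributor box, to the right of the scale, round until it points squarely at the wide outlet, and only then push the lever of the supply valve, on the pipe bridge beyond the scale to its left, round to fully open, in line with its pipe and against its stop. Push gently, do not pinch the arm or the lever, and leave the mug, the jar and the yellow pot where they stand.

Things in the scene. Friction and masses are not known exactly. Their poses are not given: they have to be found in the camera images.
- distributor: grey steel box, 160 (x) x 130 (y) x 70 mm high, fixed on the table right of the scale (167 mm high, cross above it); origin on its underside straight below the pointer's axis: the box reaches 45 mm to -x, 115 mm to +x and 65 mm to either side of it. On top: a round aluminium dial with the pointer, and three upright brass hose outlets
- pointer (a joint): angle of the black pointer arm about its vertical axis (rad): 0 along the box's own +x, positive anticlockwise from above, stops at -2.7 and 2.7; it starts between -2.4 and -1.05, pointing to the right or back to the right, where there is free room for the finger. It stays where it is left; friction 0.14 N m (a push of about 2.8 N at 50 mm from the axis)
- pointer_hub (a point): point on the pointer's axis at mid height of the arm, 123 mm above the table; its x axis points along the arm to the tip and turns with it. The hub is a cylinder of 42 mm diameter; the arm from it is a bar 14 mm wide and 18 mm high (114 to 132 mm above the table) to 62 mm from the axis, then a cone to the tip
- pointer_tip (a point): tip of the pointer arm, 77 mm from the axis, at the same height as pointer_hub
- outlet_wide: the wide one of three upright brass hose outlets on the box, 34 mm across at the foot, 27 mm at the barbs, 28 mm high; origin at the middle of its foot on top of the box (71 mm above the table), 80 mm from the pointer's axis. The three stand at -35, 0 and 35 degrees from the box's +x, in any order; all are fixed, their tops 99 mm above the table, 15 mm lower than the arm's underside
- outlet_narrow_a: one of two narrow outlets, 21 mm across at the foot, 14 mm at the barbs, 28 mm high, origin at the middle of its foot; not the one wanted
- outlet_narrow_b: the other narrow outlet, the same as outlet_narrow_a
- supply_valve: quarter-turn ball valve in a bridge of steel pipe on a dark base plate 170 (x) x 56 (y) mm, fixed on the table beyond the scale, to its left and right of the tall glass screen; origin in the middle of the plate's underside, straight below the lever's axis. The pipe runs along its own x, axis 150 mm above the table, 36 mm across at the most, with legs 55 mm either side of the middle
- supply_lever (a joint): angle of the valve's lever about its vertical axis (rad): 0 shut (lever across the pipe, pointing along the valve's -y), positive anticlockwise from above, 1.571 fully open at its stop (lever in line with the pipe, pointing along the valve's +x). It stays where it is left; friction 0.14 N m
- supply_hub (a point): point on the lever's axis at mid height of the lever's grip, 186 mm above the table; its x axis points along the lever and turns with it. The black grip is a bar 14 mm wide and 18 mm high (177 to 195 mm above the table), from 28 to 80 mm from the axis
- supply_tip (a point): end of the lever, 80 mm from its axis, at the height of supply_hub
- mug: loose spotted white mug, 82 x 114 x 91 mm high, origin in the middle of its underside; a bystander
- oxide_jar: loose slim jar with a cap, 45 mm across, 106 mm high, origin in the middle of its underside; a bystander
- yellow_pot: loose shaker pot, 68 mm across, 100 mm high, origin in the middle of its underside; a bystander

How it is judged:
On the way, in this order (a step that is already met when the one before it is completed fails the run):
1. the pointer points at the wide outlet while the supply is still shut (y of outlet_wide in the frame of pointer_hub between -0.01 and 0.01 m and x of outlet_wide in the frame of pointer_hub above 0.05 m and value of joint supply_lever below 0.3 rad), for 0.3 s.
2. the supply lever is fully open (value of joint supply_lever above 1.47 rad), for 0.2 s.
At the end, for the whole second after the job is handed in: the pointer's line passes within 10 mm of the wide outlet's middle (about 7 degrees), on the outlet's side; the supply lever stands within 0.1 rad of its open stop; both are still (y of outlet_wide in the frame of pointer_hub between -0.01 and 0.01 m and x of outlet_wide in the frame of pointer_hub above 0.05 m and value of joint supply_lever above 1.47 rad and velocity of joint each of supply_lever, pointer below 0.05 rad/s and velocity of joint pointer above -0.05 rad/s); the robot touches nothing.
It fails at once if the supply is opened while the pointer is not on the wide outlet (value of joint supply_lever above 0.35 rad and not (y of outlet_wide in the frame of pointer_hub between -0.017 and 0.017 m and x of outlet_wide in the frame of pointer_hub above 0.05 m)).
It fails at once if the distributor or its pointer is pinched or pushed with more than 35 N (contact force between the fingers and distributor above 35 N).
It fails at once if the supply valve or its lever is pinched or pushed with more than 35 N (contact force between the fingers and supply_valve above 35 N).
It fails at once if the mug, the jar or the yellow pot is shifted or lifted by more than 15 mm (distance of any of mug, oxide_jar, yellow_pot from where it was at the start of the episode above 0.015 m).
It also fails if it takes over 67 s, if anything falls off the work surface, if the arm or the gripper's body presses on something with over 40 N, if the wrist force passes 120 N, or if a joint passes its speed limit or range.

ROBOT

A 6-joint arm with a two-finger parallel gripper is mounted at the origin on the work surface; the furniture and walls round the work are solid. World frame = base frame: x ahead of the robot, y to its left, z up, the work surface at z = 0. Lengths are in m, angles in rad, forces in N, time in s.
With the tool pointing down it reaches from about 0.3 to 0.875 m from the base axis. Payload 6.4 kg.
Tool frame: the origin (TCP) lies at the very end of the fingers, on their centre line; the grasp point (between the pads) lies 19 mm behind it; z points along the fingers, y is the line along which they close (so a half turn about z gives the same grasp; the last joint's range is limited). The gripper opens to 85 mm and grips with 20 to 120 N. Pads are 22 mm wide; open, the fingers measure 114 mm over their backs; the gripper's body (76 mm by 85 mm) begins 54 mm behind the grasp point. The pads swing forward as they close: fully open they stand 13 mm farther back than shut.
Start: joints at [-1.392, 0.181, 1.607, -0, 1.354, -0.206], TCP at [0.216, -0.533, 0.201] pointing down, gripper open.
Joint ranges: [-2.99, 2.99], [-0.89, 2.07], [0.3, 2.58], [-1.14, 4.28], [0, 2.63], [-3.12, 3.12]. Speed limits (rad/s): [2.57, 2.57, 3.01, 3.14, 3.14, 3.14].

INTERFACE

Orientations are given as a unit quaternion [w, x, y, z].
In Python, from bench import ctrl gives the robot as it stands.
- The arm moves only by the shell command python3 jog.py 'ROWS'. ROWS is a JSON list that holds a single list of rows (three levels of brackets), with 1 to 10 rows, each of 7 numbers: dx, dy, dz in mm, then a rotation vector rx, ry, rz in units of 0.05 rad, then the opening from 0.0 (shut) to 1.0 (fully open); each row is the pose to reach, as a shift and turn from the pose commanded when the command began, along the tool's axes at that moment; what a row does not reach only later rows make up. A row lasts 1/8 s, in which the tool goes at most 0.0625 m and 0.188 rad, less where a joint would pass 70% of its speed; a pose out of reach is approached as far as the arm can. The fingers move at their own pace and stop on an object; the grip force is fixed at half the most. Time passes only in rows, so rows that do not move let the fingers close. It prints the time, the measured TCP pose, the force, the opening and the grip force at its end. Input that does not fit is refused with a message, and nothing moves.
- ctrl.get_obs(): the state, without advancing time (a new reading comes with each control period).
- ctrl.camera(name): name is "side" or "top"; returns the picture (400x640x3 uint8, blue, green, red); there is no depth.
- ctrl.camera_params(name): a dict with "fovy" (degrees; the focal length in pixels is half the picture's height over the tangent of half this angle, whatever the lens; pixels are square), "cx", "cy" (the principal point, pixels), "dist" ([k1, k2, p1, p2, k3] as OpenCV has them; the pictures are not rectified), "view" (4x4, takes a point from world to camera coordinates). Camera axes: x right, y up, looking along -z (the intrinsics and any distortion apply to the point x, -y, -z); pixel columns grow to the right and rows downward; lengths in m; the calibration is good to about 2 mm. A picture is of the moment at which its call begins. camera_params takes no time and is no camera call.
- ctrl.hand_in(): hands the job in; it is judged then, once.
The state is a dict: "time_s": time; "q": joint angles; "dq": joint speeds; "joint_efforts": joint torques, N m; "eef_pos": TCP position; "eef_rot": TCP orientation; "wrist_force": force on the tool from outside, world axes, zero at the start; "torque": the same for the moment, N m; "opening": opening from 0.0 (shut) to 1.0 (fully open); "grasp_force": force on a finger pad.
Only numpy, scipy, OpenCV 4.12 (cv2) and the standard library are available. Lean on these libraries where they do the work, as an engineer would, in place of code of your own. Each camera call takes 0.05 s, during which the arm holds its last target. There are 200 camera calls.

## Working session

There is one attempt and no reset: what is moved stays moved. The work goes in short steps, Python scripts to look and compute and a shell command to move; the robot and the scene stay as the last step left them, time stands still between calls to the robot, and variables do not carry over. Pictures are saved under pics/ and viewed, at most 10 in all, crops included, and the job is handed in when it is done.

```bash
ls; mkdir -p pics; python3 - <<'E'
from bench import ctrl
import cv2,numpy as np,json
for n in("top","side"):
    im=ctrl.camera(n); cv2.imwrite(f"pics/{n}0.png",im)
    p=ctrl.camera_params(n); print(n,p)
o=ctrl.get_obs(); print(o["eef_pos"],o["eef_rot"],o["time_s"])
E
```

```text
bench.py
jog.py
pics
top {'fovy': 49.926318022803315, 'cx': 325.13240230759993, 'cy': 204.07662042043833, 'dist': array([0.00255724, 0.        , 0.        , 0.        , 0.        ]), 'view': array([[ 0.01717706, -0.99975148, -0.0142099 ,  0.03070642],
       [ 0.99401495,  0.01554156,  0.10813299, -0.5485182 ],
       [-0.10788527, -0.01598226,  0.99403488, -1.07379237],
       [ 0.        ,  0.        ,  0.        ,  1.        ]])}
side {'fovy': 56.670653090321224, 'cx': 323.8600736709049, 'cy': 202.60236940053008, 'dist': array([-0.02477577,  0.        ,  0.        ,  0.        ,  0.        ]), 'view': array([[ 0.99878132, -0.04625982, -0.01720209, -0.50789336],
       [ 0.03268117,  0.35871138,  0.93287625, -0.1530834 ],
       [-0.0369841 , -0.93230155,  0.35978605, -0.92981551],
       [ 0.        ,  0.        ,  0.        ,  1.        ]])}
[ 0.21576665 -0.53242327  0.1997941 ] [-7.54508063e-04  9.81543230e-01  1.91238905e-01  8.04162308e-06] 0.1
```

View pics/top0.png

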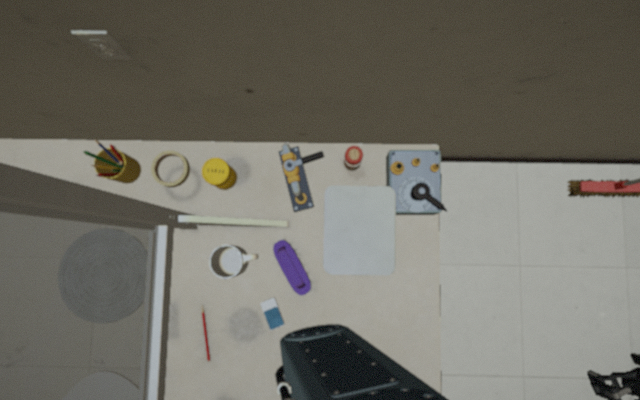

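View pics/side0.png

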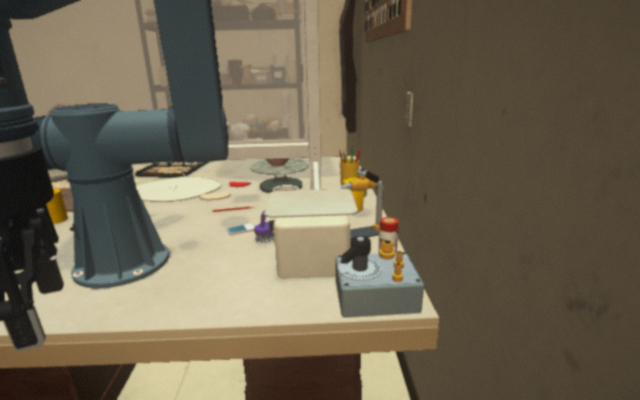

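The top view shows the box at about (414,182) with its pointer toward lower right. The outlets are at about (397,167), (417,162) and (434,167), and the left one looks widest. The valve is at about (297,177), lever pointing right to (322,155). I'll enlarge both.

```bash
python3 - <<'E'
import cv2,numpy as np
t=cv2.imread("pics/top0.png");s=cv2.imread("pics/side0.png")
a=cv2.resize(t[140:220,378:458],(400,400),interpolation=cv2.INTER_CUBIC)
b=cv2.resize(t[140:220,265:345],(400,400),interpolation=cv2.INTER_CUBIC)
c=cv2.resize(s[150:320,325:425][:, :],(352,600),interpolation=cv2.INTER_CUBIC)
cv2.imwrite("pics/cropt.png",np.hstack([b,a])); cv2.imwrite("pics/crops.png",c)
E
```

```text
(no output)
```

View pics/cropt.png

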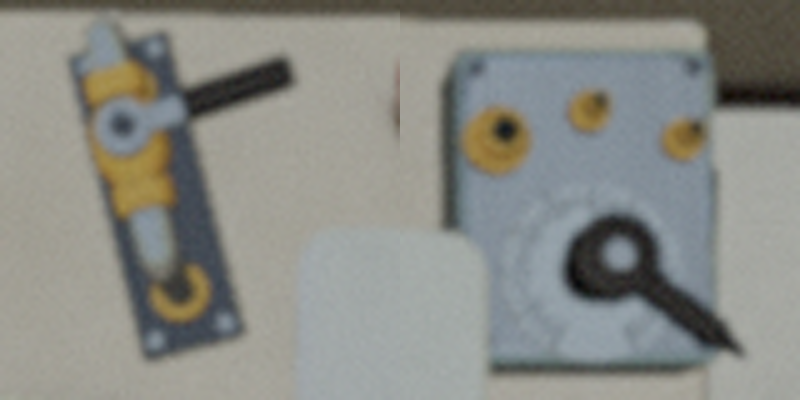

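View pics/crops.png

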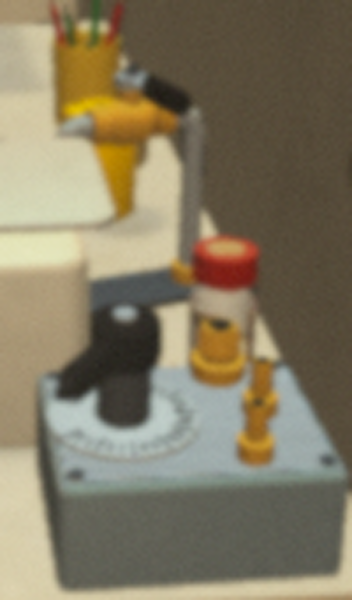

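Wide outlet is the left one (+35°). The lever points right (shut) and must turn anticlockwise. Crop positions are good enough to triangulate the key points.

```bash
cat > h.py <<'E'
import cv2,numpy as np
from bench import ctrl
P={n:ctrl.camera_params(n) for n in("top","side")}
def ray(n,uv):
    p=P[n]; f=200/np.tan(np.radians(p["fovy"])/2); K=np.array([[f,0,p["cx"]],[0,f,p["cy"]],[0,0,1]])
    x,y=cv2.undistortPoints(np.array([[uv]],float),K,p["dist"])[0,0]
    R=p["view"][:3,:3]; return -R.T@p["view"][:3,3], R.T@np.array([x,-y,-1])
def plane(n,uv,z):
    c,d=ray(n,uv); return c+d*(z-c[2])/d[2]
def tri(a,b):
    c1,d1=ray("top",a);c2,d2=ray("side",b)
    s,t=np.linalg.lstsq(np.c_[d1,-d2],c2-c1,rcond=None)[0]
    return (c1+s*d1+c2+t*d2)/2, np.linalg.norm(c1+s*d1-c2-t*d2)
E
python3 - <<'E'
from h import *
np.set_printoptions(precision=4,suppress=True)
for k,a,b in [("hubcap",(422,190.6),(360.5,238.9)),("ptip",(446,210.4),(342.6,260.8)),("wide top",(399,166),(387,242.3)),("narrow mid top",(498/5+278,0),None) if 0 else ("nb top",(438.5,165.5),(398,264)),("levhub",(289.4,165),(362,171.3)),("levtip",(323,154),(378.4,179.8))]:
    print(k,*tri(a,b))
im=cv2.imread("pics/top0.png"); hsv=cv2.cvtColor(im,cv2.COLOR_BGR2HSV)
# outlets
y=cv2.inRange(hsv,(12,110,80),(35,255,255)); y[:,:380]=0;y[:,458:]=0;y[:150]=0;y[180:]=0
n,l,st,c=cv2.connectedComponentsWithStats(y)
for i in range(1,n):
    if st[i,4]>8: print("outlet",c[i],st[i],plane("top",c[i],.075),plane("top",c[i],.085))
# black arm
g=(im.max(2)<75).astype(np.uint8)
for nm,(u0,u1,v0,v1),z in (("ptr",(408,452,180,215),.132),("lev",(299,327,148,170),.195)):
    m=np.zeros_like(g);m[v0:v1,u0:u1]=g[v0:v1,u0:u1]
    v,u=np.nonzero(m); pts=np.array([plane("top",q,z)[:2] for q in zip(u,v)])
    if nm=="ptr": k=(u>427)&(v>190)&((u+v)>628); pts=pts[k]
    w=pts-pts.mean(0); e=np.linalg.svd(w)[2][0]; e*=np.sign(-e[1]); pr=w@e
    print(nm,len(pts),pts.mean(0),"dir",e,np.degrees(np.arctan2(e[1],e[0])),"ends",pts.mean(0)+e*pr.min(),pts.mean(0)+e*pr.max())
for nm,q,z in (("hub cap",(422,190.6),.167),("levhub",(289.4,165),.205),("screwL",(393.6,153.6),.07),("screwR",(436.6,153.6),.07),("baseTL",(296,149.5),.006),("baseBL",(295.8,208),.006),("baseBR",(310,204.3),.006)): print(nm,plane("top",q,z))
print("cams",ray("top",(0,0))[0],ray("side",(0,0))[0])
E
```

```text
hubcap [ 0.5727 -0.1858  0.1389] 0.0033157666574929433
ptip [ 0.5304 -0.2442  0.1251] 0.006431096645054057
wide top [ 0.6366 -0.1383  0.1043] 0.0031125900917199976
nb top [ 0.6383 -0.2326  0.1068] 0.002438941661653201
levhub [0.6185 0.1181 0.1869] 0.002579290245060504
levtip [0.647  0.0435 0.1851] 0.0068027169343694086
outlet [415.2188 161.9062] [412 159   7   7  32] [ 0.6518 -0.1828  0.075 ] [ 0.6497 -0.1809  0.085 ]
outlet [396.4792 168.1042] [391 162  12  12  96] [ 0.6355 -0.1364  0.075 ] [ 0.6336 -0.1349  0.085 ]
outlet [434.  167.5] [431 165   7   6  34] [ 0.6384 -0.2291  0.075 ] [ 0.6364 -0.2267  0.085 ]
ptr 86 [ 0.5426 -0.2202] dir [-0.5986 -0.8011] -126.76942815976201 ends [ 0.5535 -0.2056] [ 0.5296 -0.2376]
lev 109 [0.6336 0.0682] dir [ 0.3584 -0.9336] -68.99679840606848 ends [0.6214 0.0999] [0.642  0.0462]
hub cap [ 0.5669 -0.1798  0.167 ]
levhub [0.6135 0.1164 0.205 ]
screwL [ 0.6733 -0.13    0.07  ]
screwR [ 0.6747 -0.2372  0.07  ]
baseTL [0.6956 0.1202 0.006 ]
baseBL [0.539  0.1169 0.006 ]
baseBR [0.5493 0.0798 0.006 ]
cams [0.4289 0.0221 1.1271] [ 0.4779 -0.8355  0.4686]
```

```bash
python3 - <<'E'
from h import *
np.set_printoptions(precision=3,suppress=True)
for z in (0,.2,.4,.5,.6): print("screen top-end",z,plane("top",(288,223),z),plane("top",(180,219),z))
print("side post base?",plane("side",(318,190),0),plane("side",(312,155),0))
for z in (.08,.1,.12): print("scale",z,plane("top",(326,187),z),plane("top",(393,187),z),plane("side",(276,220),z),plane("side",(348,222),z))
print("jar",plane("top",(353,152),.106),"jar side",plane("side",(389,223),.106),"pot",plane("top",(217,170),.1))
E
python3 -c "
import cv2
s=cv2.imread('pics/side0.png');cv2.imwrite('pics/crops2.png',cv2.resize(s[60:300,200:430],(690,590),interpolation=cv2.INTER_CUBIC)[:, :])"
```

```text
screen top-end 0 [0.5   0.137 0.   ] [0.506 0.423 0.   ]
screen top-end 0.2 [0.487 0.117 0.2  ] [0.492 0.352 0.2  ]
screen top-end 0.4 [0.475 0.096 0.4  ] [0.478 0.281 0.4  ]
screen top-end 0.5 [0.468 0.086 0.5  ] [0.472 0.245 0.5  ]
screen top-end 0.6 [0.462 0.076 0.6  ] [0.465 0.209 0.6  ]
side post base? [0.51  0.516 0.   ] [0.496 1.082 0.   ]
scale 0.08 [0.585 0.037 0.08 ] [ 0.587 -0.127  0.08 ] [0.387 0.057 0.08 ] [0.573 0.028 0.08 ]
scale 0.1 [0.582 0.037 0.1  ] [ 0.584 -0.124  0.1  ] [0.392 0.011 0.1  ] [ 0.568 -0.016  0.1  ]
scale 0.12 [0.579 0.037 0.12 ] [ 0.581 -0.121  0.12 ] [ 0.397 -0.035  0.12 ] [ 0.563 -0.061  0.12 ]
jar [ 0.668 -0.027  0.106] jar side [ 0.662 -0.044  0.106] pot [0.62  0.303 0.1  ]
```
View pics/crops2.png

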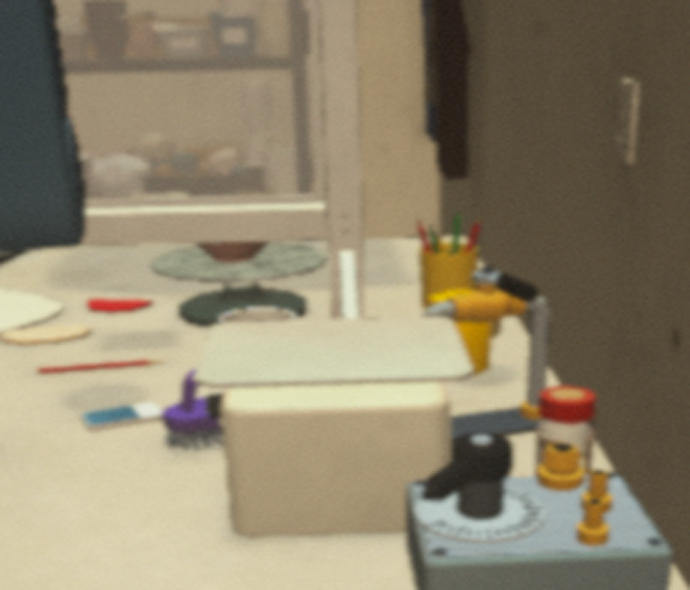

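The side zoom shows a bright strip, probably the screen's rail seen end-on, at about (316,143–166). I'll check its height and y extent before moving near it.

```bash
cat >> h.py <<'E'
def proj(n,X):
    p=P[n]; f=200/np.tan(np.radians(p["fovy"])/2); c=p["view"][:3,:3]@np.array(X)+p["view"][:3,3]
    return np.array([p["cx"]+f*c[0]/-c[2], p["cy"]+f*c[1]/c[2]])
E
python3 - <<'E'
from h import *
np.set_printoptions(precision=3,suppress=True)
for z in (0,.02,.05,.1,.15,.2,.3,.4,.5,.6):
    a=plane("top",(288,223),z);b=plane("top",(180,219),z); print(z,a,b,proj("side",a),proj("side",b))
E
```

```text
0 [0.5   0.137 0.   ] [0.506 0.423 0.   ] [318.612 232.805] [317.641 198.428]
0.02 [0.498 0.135 0.02 ] [0.504 0.416 0.02 ] [318.044 226.846] [317.193 193.901]
0.05 [0.496 0.132 0.05 ] [0.502 0.405 0.05 ] [317.174 217.714] [316.502 186.931]
0.1 [0.493 0.127 0.1  ] [0.499 0.387 0.1  ] [315.673 201.953] [315.301 174.808]
0.15 [0.49  0.122 0.15 ] [0.495 0.369 0.15 ] [314.103 185.477] [314.032 162.005]
0.2 [0.487 0.117 0.2  ] [0.492 0.352 0.2  ] [312.46  168.235] [312.691 148.465]
0.3 [0.481 0.106 0.3  ] [0.485 0.316 0.3  ] [308.935 131.234] [309.762 118.902]
0.4 [0.475 0.096 0.4  ] [0.478 0.281 0.4  ] [305.049  90.446] [306.451  85.487]
0.5 [0.468 0.086 0.5  ] [0.472 0.245 0.5  ] [300.744  45.256] [302.679  47.415]
0.6 [0.462 0.076 0.6  ] [0.465 0.209 0.6  ] [295.948  -5.087] [298.341   3.642]
```

```bash
python3 - <<'E'
import cv2,numpy as np
t=cv2.imread("pics/top0.png")
cv2.imwrite("pics/cropt2.png",cv2.resize(t[130:280,130:350],(800,545),interpolation=cv2.INTER_CUBIC))
E
```

```text
(no output)
```

View pics/cropt2.png

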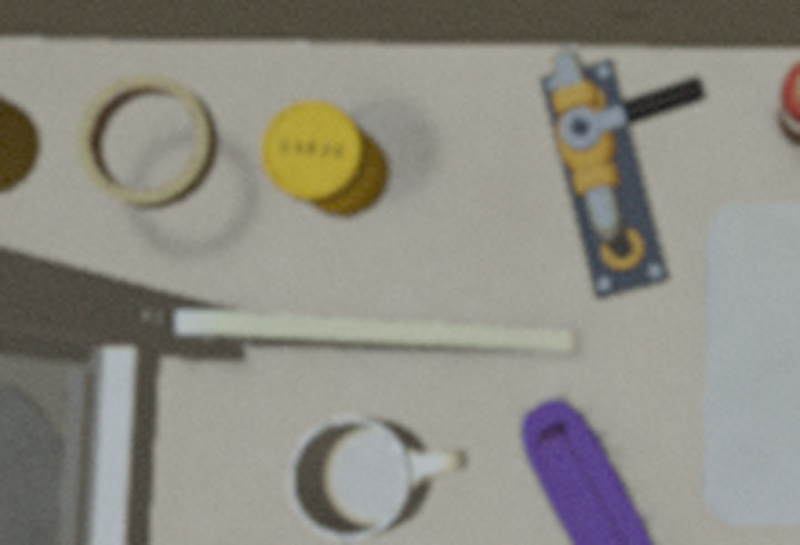

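Careful with the scale: shifts go in mm and turns go in units of 0.05 rad. That gives: 0.2 m is 200, 0.4 m is 400, -0.245 rad is -4.9.

```bash
python3 jog.py '[[[50, -25, 0, 0, 0, -2.4, 0], [100, -50, 0, 0, 0, -4.9, 0], [150, -75, 0, 0, 0, -4.9, 0], [200, -100, 0, 0, 0, -4.9, 0], [250, -125, 0, 0, 0, -4.9, 0], [300, -150, 0, 0, 0, -4.9, 0], [350, -175, 0, 0, 0, -4.9, 0], [400, -197, 0, 0, 0, -4.9, 0], [400, -197, 0, 0, 0, -4.9, 0], [400, -197, 0, 0, 0, -4.9, 0]]]'; cat >> h.py <<'E'
def pose():
    o=ctrl.get_obs(); from scipy.spatial.transform import Rotation as R
    return np.array(o["eef_pos"]),R.from_quat(np.roll(o["eef_rot"],-1)).as_matrix()
def tool(pts):
    p,R=pose(); return np.array([R.T@(np.array(q)-p) for q in pts])
E
python3 - <<'E'
from h import *
np.set_printoptions(precision=3,suppress=True)
p,R=pose(); print(p,np.degrees(np.arctan2(R[1,0],R[0,0])),R[:,2])
H=np.array([.571,-.184])
f=np.radians([-165,-165,-158,-146,-134,-122,-110,-98,-86,-74,-62,-50,-38,-26,-14,-4,4]); r=[.060,.058]+[.0545]*15
print(tool([[*(H+ri*np.array([np.cos(a),np.sin(a)])),.110] for ri,a in zip(r,f)]))
E
```

```text
time_s: 1.35
eef_pos: [0.5123, -0.2, 0.2001]
eef_rot: [-0.0, 0.951, 0.31, -0.001]
wrist_force: [-0.1, -1.3, 0.4]
opening: -0.004
grasp_force: 0.0
[ 0.512 -0.2    0.2  ] 36.139162479121126 [-0.001  0.    -1.   ]
[[0.001 0.    0.09 ]
 [0.003 0.001 0.09 ]
 [0.004 0.008 0.09 ]
 [0.002 0.02  0.09 ]
 [0.003 0.031 0.09 ]
 [0.006 0.042 0.09 ]
 [0.012 0.052 0.09 ]
 [0.019 0.061 0.09 ]
 [0.028 0.068 0.09 ]
 [0.038 0.073 0.09 ]
 [0.049 0.076 0.09 ]
 [0.061 0.076 0.09 ]
 [0.072 0.074 0.09 ]
 [0.082 0.07  0.09 ]
 [0.092 0.064 0.09 ]
 [0.099 0.057 0.09 ]
 [0.103 0.051 0.09 ]]
```

```bash
python3 jog.py '[[[0, 0, 30, 0, 0, 0, 0], [0, 0, 60, 0, 0, 0, 0], [0, 0, 90, 0, 0, 0, 0], [0, 0, 90, 0, 0, 0, 0]]]' && python3 jog.py '[[[4, 8, 0, 0, 0, 0, 0], [2, 20, 0, 0, 0, 0, 0], [3, 31, 0, 0, 0, 0, 0], [6, 42, 0, 0, 0, 0, 0], [12, 52, 0, 0, 0, 0, 0], [19, 61, 0, 0, 0, 0, 0], [28, 68, 0, 0, 0, 0, 0], [28, 68, 0, 0, 0, 0, 0]]]'
python3 - <<'E'
from h import *
for n in("top","side"): cv2.imwrite(f"pics/{n}1.png",ctrl.camera(n))
t=cv2.imread("pics/top1.png");s=cv2.imread("pics/side1.png")
cv2.imwrite("pics/v1.png",np.hstack([cv2.resize(t[130:230,370:470],(400,400)),cv2.resize(s[220:320,325:425],(400,400))]))
E
```

```text
time_s: 1.85
eef_pos: [0.5099, -0.2003, 0.1082]
eef_rot: [-0.002, 0.951, 0.309, -0.002]
wrist_force: [0.0, 0.5, 0.0]
opening: -0.002
grasp_force: 0.0
time_s: 2.85
eef_pos: [0.5761, -0.2384, 0.1104]
eef_rot: [-0.0, 0.951, 0.31, 0.0]
wrist_force: [0.0, -0.2, 0.2]
opening: 0.006
grasp_force: 0.0
```

View pics/v1.png

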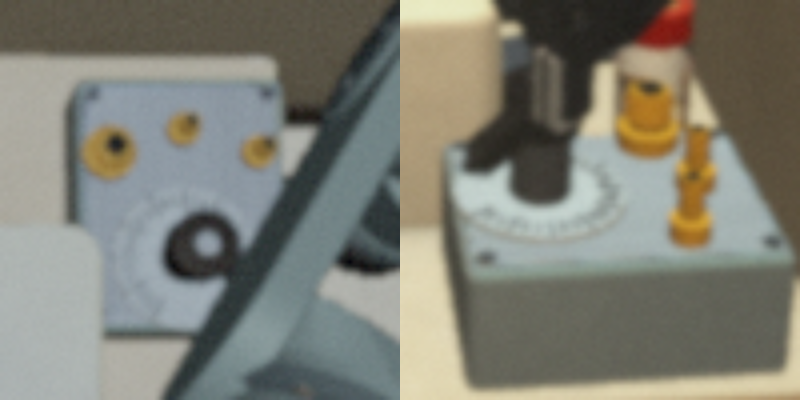

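```bash
python3 - <<'E'
from h import *
print(pose()[0],proj("side",pose()[0]),proj("side",(.571,-.184,.123)),proj("side",(.5247,-.2455,.123)),proj("side",(.571,-.184,.167)),proj("top",pose()[0]))
s=cv2.imread("pics/side1.png");s0=cv2.imread("pics/side0.png")
cv2.imwrite("pics/v2.png",np.hstack([cv2.resize(s0[215:285,330:390],(390,455),interpolation=cv2.INTER_CUBIC),cv2.resize(s[215:285,330:390],(390,455),interpolation=cv2.INTER_CUBIC)]))
E
```

```text
[ 0.5752307  -0.23824982  0.11032741] [364.62572275 265.4649481 ] [358.5745653  245.83059311] [337.7986227  262.53842343] [358.94829433 225.61731903] [441.62169719 190.84095631]
```

View pics/v2.png

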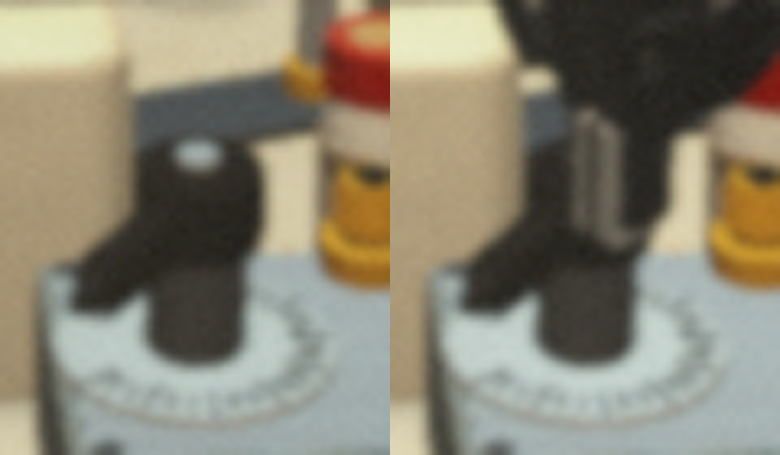

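The pointer hasn't moved. The fingertip shows at side (366,253), where the reported TCP should project to (365,265), so the finger seems to have passed above the arm. I'll compare with the start picture.

```bash
python3 - <<'E'
from h import *
o=ctrl.get_obs(); print({k:np.round(v,3) for k,v in o.items()})
for z in (.187,.2,.213,.226,.24): print(z,proj("side",(.2158,-.5324,z)))
p=pose()[0]
for z in (.12,.13,.14): print(z,proj("side",(p[0],p[1],z)))
s=cv2.imread("pics/side0.png"); cv2.imwrite("pics/v3.png",cv2.resize(s[200:370,0:100],(400,600)[:2],interpolation=cv2.INTER_CUBIC))
E
```

```text
{'time_s': np.float64(2.95), 'q': array([-0.583,  0.374,  1.557, -0.   ,  1.211,  0.357]), 'dq': array([-0.006, -0.009,  0.01 , -0.002,  0.   , -0.   ]), 'joint_efforts': array([ 6.0000e-02, -5.1651e+01, -3.3171e+01,  1.2000e-02, -2.8000e-02,
        7.0000e-03]), 'eef_pos': array([ 0.575, -0.238,  0.11 ]), 'eef_rot': array([-0.   ,  0.951,  0.31 , -0.   ]), 'wrist_force': array([-1.472,  0.114, -0.541]), 'torque': array([ 0.008,  0.003, -0.044]), 'grasp_force': np.float64(0.0), 'opening': np.float64(-0.003)}
0.187 [ 55.28146056 363.74382314]
0.2 [ 51.65708368 353.61001176]
0.213 [ 47.93976944 343.21634614]
0.226 [ 44.12589672 332.55270157]
0.24 [ 39.90628711 320.75461067]
0.12 [364.74260132 260.90393781]
0.13 [364.86468983 256.13961748]
0.14 [364.98807294 251.32477731]
```

View pics/v3.png

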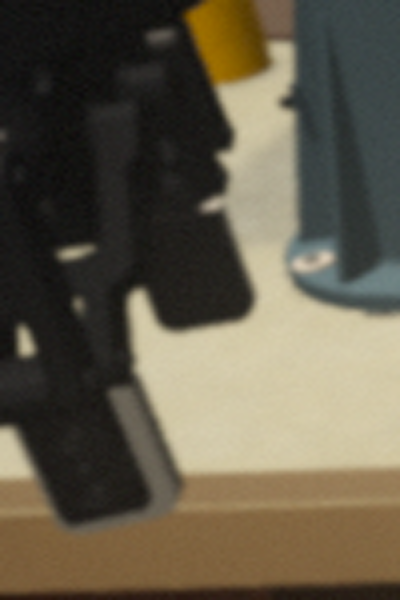

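The start picture agrees: finger ends show about 28 mm higher than the reported TCP implies. I'll lift, go back and lower about 25 mm further, then check.

```bash
python3 jog.py '[[[0, 0, -30, 0, 0, 0, 0], [-14, -34, -30, 0, 0, 0, 0], [-28, -68, -30, 0, 0, 0, 0], [-28, -68, 0, 0, 0, 0, 0], [-28, -68, 23, 0, 0, 0, 0], [-28, -68, 23, 0, 0, 0, 0]]]'
python3 - <<'E'
from h import *
p=pose()[0]; im=ctrl.camera("side"); cv2.imwrite("pics/side2.png",im)
print(p,[proj("side",(p[0],p[1],p[2]+d)).round(1) for d in(0,.01,.02,.03,.04)])
cv2.imwrite("pics/v4.png",cv2.resize(im[200:300,310:410],(600,600),interpolation=cv2.INTER_CUBIC))
E
```

```text
time_s: 3.7
eef_pos: [0.5109, -0.1991, 0.086]
eef_rot: [-0.002, 0.951, 0.31, -0.001]
wrist_force: [0.6, 0.3, 0.1]
opening: 0.002
grasp_force: 0.0
[ 0.51087979 -0.19910406  0.08596871] [array([329. , 267.2]), array([328.9, 262.8]), array([328.8, 258.3]), array([328.8, 253.8]), array([328.7, 249.3])]
```

View pics/v4.png

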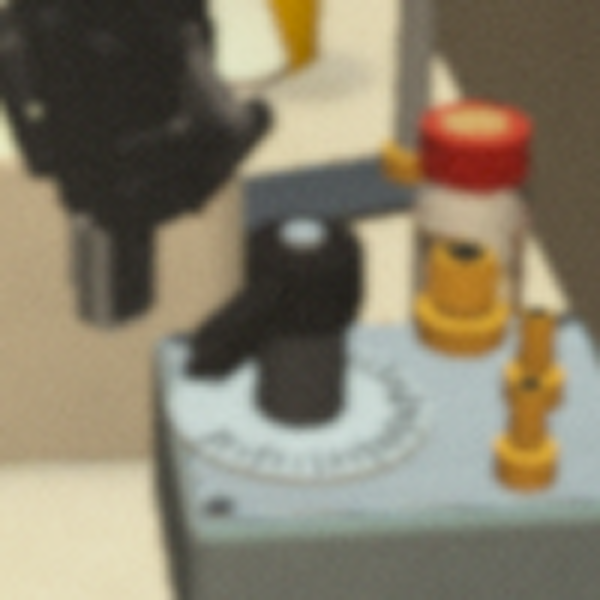

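The fingertip now shows at side (329,254), so its true height is about 115 mm, level with the pointer arm. Finger is on the clockwise side, so sweep. No picture views remain; from here I check by masks.

To row units: 0.003 m is 3, 0.068 m is 68.

```bash
python3 jog.py '[[[4, 8, 3, 0, 0, 0, 0], [3, 14, 3, 0, 0, 0, 0], [2, 20, 3, 0, 0, 0, 0], [3, 31, 3, 0, 0, 0, 0], [6, 42, 3, 0, 0, 0, 0], [12, 52, 3, 0, 0, 0, 0], [19, 61, 3, 0, 0, 0, 0], [28, 68, 3, 0, 0, 0, 0]]]'
python3 - <<'E'
from h import *
im=ctrl.camera("side"); cv2.imwrite("pics/side3.png",im); s0=cv2.imread("pics/side0.png")
# dark pixels at the old arm tip region and where the arm (expected angle) would be
print("old tip region dark:",[(x[252:266,338:350].max(2)<75).sum() for x in(s0,im)])
p=pose()[0]; print(p, np.degrees(np.arctan2(p[1]+.184,p[0]-.571)))
for th in (-70,-60,-50): print(th,proj("side",(.571+.077*np.cos(np.radians(th)),-.184+.077*np.sin(np.radians(th)),.123)))
g=(im.max(2)<70).astype(np.uint8)
for r in range(236,284,3): print(r,''.join('#' if v else '.' for v in g[r,335:405]))
E
```

```text
time_s: 4.75
eef_pos: [0.5757, -0.239, 0.0842]
eef_rot: [-0.0, 0.951, 0.31, -0.0]
wrist_force: [-4.1, 1.4, -1.7]
opening: -0.002
grasp_force: 1.6
old tip region dark: [np.int64(73), np.int64(0)]
[ 0.57714341 -0.23918302  0.08455346] -83.64754174879775
-70 [378.47302577 264.04826323]
-60 [384.54590952 262.18775181]
-50 [389.64952011 259.82783837]
236 ...............#######################################................
239 ................####################################..................
242 ................#################################.....................
245 ................#######....################...........................
248 ................#######.......########................................
251 .................######........#######................................
254 ...................####........############...........................
257 ...................####........#############..........................
260 ...................###.........##############.........................
263 ...................#####..............................................
266 ...................##########.........................................
269 .......................######.........................................
272 ......................................................................
275 ......................................................................
278 ......................................................................
281 ......................................................................
```

To row units: 0.0775 m is 77.5, -0.0213 m is -21.3.

```bash
python3 jog.py '[[[10, 5, 0, 0, 0, 0, 0], [21, 8, 0, 0, 0, 0, 0], [33, 8, 0, 0, 0, 0, 0], [44, 6, 0, 0, 0, 0, 0], [54, 2, 0, 0, 0, 0, 0], [64, -4, 0, 0, 0, 0, 0], [71, -11, 0, 0, 0, 0, 0], [75, -17, 0, 0, 0, 0, 0], [77.5, -21.3, 0, 0, 0, 0, 0], [77.5, -21.3, 0, 0, 0, 0, 0]]]'
python3 jog.py '[[[0, 12, 0, 0, 0, 0, 0], [0, 24, 0, 0, 0, 0, 0], [0, 24, -60, 0, 0, 0, 0], [0, 24, -120, 0, 0, 0, 0], [-50, -20, -120, 0, 0, 0, 0], [-90, -60, -120, 0, 0, 0, 0], [-90, -120, -120, 0, 0, 0, 0], [-90, -180, -120, 0, 0, 0, 0], [-90, -240, -120, 0, 0, 0, 0], [-90, -240, -120, 0, 0, 0, 0]]]'
cat >> h.py <<'E'
def show(n,u0,u1,v0,v1,t=75,step=1):
    im=ctrl.camera(n); g=im.max(2)<t
    for r in range(v0,v1,step): print(r,''.join('#' if v else '.' for v in g[r,u0:u1]))
    return im
E
python3 -c "
from h import *
print(pose()[0]); im=show('top',380,450,150,215); cv2.imwrite('pics/top4.png',im)"
```

```text
time_s: 6.05
eef_pos: [0.6257, -0.1749, 0.0848]
eef_rot: [-0.0, 0.951, 0.31, 0.0]
wrist_force: [0.9, -0.2, 0.1]
opening: -0.001
grasp_force: 0.2
time_s: 7.3
eef_pos: [0.4099, -0.0328, 0.2048]
eef_rot: [-0.0, 0.95, 0.311, 0.0]
wrist_force: [0.5, -0.6, -0.5]
opening: 0.004
grasp_force: 0.0
[ 0.40985224 -0.03276275  0.20475037]
150 ......................................................................
151 ......................................................................
152 ......................................................................
153 ......................................................................
154 ..............................................................#.......
155 ..............................................................###.####
156 ..............................................................########
157 .............................................................#########
158 .............................................................#########
159 .............................................................#########
160 ...................
[... 3401 characters left out ...]
.........................
206 ......................................................................
207 ......................................................................
208 ......................................................................
209 ......................................................................
210 ......................................................................
211 ......................................................................
212 ......................................................................
213 ......................................................................
214 ......................................................................
```

```bash
cat >> h.py <<'E'
def armline(im,sel,z=.132,t=75):
    v,u=np.nonzero(im.max(2)<t); k=sel(u,v); pts=np.array([plane("top",q,z)[:2] for q in zip(u[k],v[k])])
    m=pts.mean(0); return m,np.linalg.svd(pts-m)[2][0],len(pts)
E
cat > chk.py <<'E'
from h import *
import sys
np.set_printoptions(precision=4,suppress=True)
m0,e0,_=armline(cv2.imread("pics/top0.png"),lambda u,v:(u>427)&(u<452)&(v>190)&(v<216)&(u+v>628))
im=cv2.imread(sys.argv[1])
m1,e1,n=armline(im,lambda u,v:(u>400)&(u<417)&(v>167)&(v<183)); e1*=np.sign(e1[0])
a=np.linalg.solve(np.c_[e0,-e1],m1-m0); H=m0+a[0]*e0
y=cv2.inRange(cv2.cvtColor(cv2.imread("pics/top0.png"),cv2.COLOR_BGR2HSV),(12,110,80),(35,255,255)); y[:,:380]=0;y[:,405:]=0;y[:150]=0;y[180:]=0
M=cv2.moments(y,True); c=(M["m10"]/M["m00"],M["m01"]/M["m00"])
for z in(.075,.082):
    W=plane("top",c,z)[:2]; d=W-H
    print("H",H,"W",W,"|d|",np.hypot(*d),"ang W",np.degrees(np.arctan2(d[1],d[0])),"arm",np.degrees(np.arctan2(e1[1],e1[0])),"y off from axis",e1[0]*d[1]-e1[1]*d[0], "n",n,"W off line:",e1[0]*(W-m1)[1]-e1[1]*(W-m1)[0])
E
python3 chk.py pics/top4.png
```

```text
H [ 0.5694 -0.1843] W [ 0.6355 -0.1364] |d| 0.08161590401041299 ang W 35.88241937046213 arm 36.117364753195055 y off from axis -0.0003346708296863912 n 91 W off line: -0.0003346708296863912
H [ 0.5694 -0.1843] W [ 0.6342 -0.1354] |d| 0.08113677833243045 ang W 37.054966356854685 arm 36.117364753195055 y off from axis 0.0013276820541919532 n 91 W off line: 0.0013276820541919601
```

Pointer is square on the wide outlet (36.1° against about 36.5°). Next the lever; first I check wall clearance and work out the rows.

```bash
python3 - <<'E'
from h import *
np.set_printoptions(precision=3,suppress=True)
im=cv2.imread("pics/top4.png")
for u in (240,300,350):
    c=im[100:200,u].max(1).astype(int); r=100+np.argmax(np.diff(c[20:60]))+20; print("wall edge row",r,plane("top",(u,r),0)[:2])
V=np.array([.6155,.117]); p,R=pose(); print(p)
yaw=np.radians(21); Rn=np.array([[np.cos(yaw),np.sin(yaw),0],[np.sin(yaw),-np.cos(yaw),0],[0,0,-1]])
S=np.array([*(V+.062*np.array([np.cos(np.radians(-109)),np.sin(np.radians(-109))])),.205]); print("start",S,"in present tool axes",R.T@(S-p))
for f in (-104,-95,-85,-75,-65,-55,-45,-35,-25,-17,-11,-7,-5,-3): 
    X=np.array([*(V+.049*np.array([np.cos(np.radians(f)),np.sin(np.radians(f))])),.151]); print(f,Rn.T@(X-S))
E
```

```text
wall edge row 141 [0.718 0.272]
wall edge row 141 [0.72  0.111]
wall edge row 142 [ 0.719 -0.024]
[ 0.411 -0.034  0.205]
start [0.595 0.058 0.205] in present tool axes [0.203 0.034 0.   ]
-104 [ 0.012 -0.007  0.054]
-95 [ 0.018 -0.003  0.054]
-85 [ 0.026 -0.     0.054]
-75 [0.035 0.001 0.054]
-65 [0.043 0.001 0.054]
-55 [0.052 0.    0.054]
-45 [ 0.06  -0.003  0.054]
-35 [ 0.067 -0.007  0.054]
-25 [ 0.074 -0.012  0.054]
-17 [ 0.078 -0.017  0.054]
-11 [ 0.081 -0.022  0.054]
-7 [ 0.083 -0.024  0.054]
-5 [ 0.084 -0.026  0.054]
-3 [ 0.085 -0.028  0.054]
```

```bash
python3 - <<'E'
from h import *
np.set_printoptions(precision=3,suppress=True)
print(tri((90,32),(409,95)),tri((90,40),(409,108)))
for z in (-.7,-.8,-.9): print(plane("top",(500,161),z))
E
```

```text
(array([0.837, 0.491, 0.35 ]), np.float64(0.002383748111251489)) (array([0.846, 0.519, 0.302]), np.float64(0.00044095699070301604))
[ 0.825 -0.697 -0.7  ]
[ 0.847 -0.736 -0.8  ]
[ 0.869 -0.776 -0.9  ]
```

The wall is at x≈0.845, so there is plenty of room. Approach, lower, then push.

Careful with the scale: shifts go in mm and turns go in units of 0.05 rad. That gives: 0.203 m is 203, 0.15 m is 150, 0.263 rad is 5.26.

```bash
python3 jog.py '[[[50, 10, 0, 0, 0, 2.6, 0], [100, 20, 0, 0, 0, 5.26, 0], [150, 30, 0, 0, 0, 5.26, 0], [203, 34, 0, 0, 0, 5.26, 0], [203, 34, 0, 0, 0, 5.26, 0], [203, 34, 27, 0, 0, 5.26, 0], [203, 34, 54, 0, 0, 5.26, 0], [203, 34, 54, 0, 0, 5.26, 0]]]'
python3 - <<'E'
from h import *
im=ctrl.camera("side"); cv2.imwrite("pics/side5.png",im); p=pose()[0]; print(p,proj("side",p+[0,0,.029]),proj("side",(.6155+.08*.358,.117-.08*.934,.186)))
g=im.max(2)<75
for r in range(150,205,2): print(r,''.join('#' if v else '.' for v in g[r,330:400]))
E
```

```text
time_s: 8.35
eef_pos: [0.594, 0.056, 0.148]
eef_rot: [-0.001, 0.983, 0.182, -0.002]
wrist_force: [0.0, 0.1, -0.1]
opening: -0.002
grasp_force: 0.0
[0.59516231 0.05607982 0.14991589] [355.77816784 181.53060504] [376.0441598  179.91592655]
150 ..............######################....###...........................
152 ..............##############################..........................
154 ..............#############################...........................
156 ...............###########################............................
158 ...............##########################.............................
160 ...............#########################..............................
162 ...................####################...............................
164 ....................##################................................
166 .....................###############..................................
168 ........................##########....................................
170 .........................#######......................................
172 .........................#####...
[... 537 characters left out ...]
.........................
188 ......................................................................
190 ......................................................................
192 ......................................................................
194 ......................................................................
196 ......................................................................
198 ......................................................................
200 ......................................................................
202 ......................................................................
204 ......................................................................
```

To row units: 0.078 m is 78, 0.074 m is 74.

```bash
python3 jog.py '[[[10, -5, 0, 0, 0, 0, 0], [18, -3, 0, 0, 0, 0, 0], [26, 0, 0, 0, 0, 0, 0], [35, 1, 0, 0, 0, 0, 0], [43, 1, 0, 0, 0, 0, 0], [52, 0, 0, 0, 0, 0, 0], [60, -3, 0, 0, 0, 0, 0], [67, -7, 0, 0, 0, 0, 0], [74, -12, 0, 0, 0, 0, 0], [78, -17, 0, 0, 0, 0, 0]]]' && python3 jog.py '[[[2, -3, 0, 0, 0, 0, 0], [3, -4, 0, 0, 0, 0, 0], [4, -6, 0, 0, 0, 0, 0], [4, -6, 0, 0, 0, 0, 0]]]'
```

```text
time_s: 9.65
eef_pos: [0.6625, 0.1007, 0.1501]
eef_rot: [0.0, 0.983, 0.182, -0.0]
wrist_force: [-2.3, -3.6, 1.3]
opening: -0.003
grasp_force: 1.8
time_s: 10.15
eef_pos: [0.6638, 0.1082, 0.1506]
eef_rot: [-0.0, 0.983, 0.182, 0.0]
wrist_force: [-0.8, -2.4, -1.7]
opening: -0.003
grasp_force: 1.1
```

```bash
for i in 1; do python3 jog.py '[[[0, -1, 0, 0, 0, 0, 0], [0, -2, 0, 0, 0, 0, 0], [0, -2, 0, 0, 0, 0, 0]]]' | grep -E "pos|force"; python3 jog.py '[[[0, -1, 0, 0, 0, 0, 0], [0, -2, 0, 0, 0, 0, 0], [0, -2, 0, 0, 0, 0, 0]]]'| grep -E "pos|force"; done
```

```text
eef_pos: [0.6636, 0.1089, 0.1507]
wrist_force: [1.3, -6.4, -1.9]
grasp_force: 3.1
eef_pos: [0.6635, 0.1091, 0.1507]
wrist_force: [3.4, -11.2, -2.2]
grasp_force: 5.6
```

Force rises to 11.7 N with no further motion, so the lever is at its stop. Back off and check both.

```bash
python3 jog.py '[[[0, 12, 0, 0, 0, 0, 0], [0, 30, 0, 0, 0, 0, 0], [0, 30, -50, 0, 0, 0, 0], [0, 30, -100, 0, 0, 0, 0], [-50, 60, -100, 0, 0, 0, 0], [-100, 90, -100, 0, 0, 0, 0], [-150, 120, -100, 0, 0, 0, 0], [-200, 150, -100, 0, 0, 0, 0], [-250, 150, -100, 0, 0, 0, 0], [-250, 150, -100, 0, 0, 0, 0]]]'
python3 - <<'E'
from h import *
im=show('top',280,320,135,180); cv2.imwrite('pics/top6.png',im)
m,e,n=armline(im,lambda u,v:(u>285)&(u<296)&(v>141)&(v<160),.195); e*=np.sign(e[0])
print(m,np.degrees(np.arctan2(e[1],e[0])),n)
b=cv2.imread("pics/top0.png")
for nm,(u0,u1,v0,v1) in dict(mug=(205,262,240,282),pot=(200,240,150,192),jar=(342,366,143,172)).items():
    print(nm,cv2.phaseCorrelate(b[v0:v1,u0:u1,1].astype(float),im[v0:v1,u0:u1,1].astype(float))[0],np.abs(b[v0:v1,u0:u1].astype(int)-im[v0:v1,u0:u1]).mean())
E
python3 chk.py pics/top6.png
```

```text
time_s: 12.15
eef_pos: [0.4808, -0.1193, 0.2509]
eef_rot: [-0.0, 0.984, 0.181, 0.0]
wrist_force: [-0.0, 0.1, -0.2]
opening: -0.004
grasp_force: 0.0
135 ######..................................
136 ######..................................
137 ######..................................
138 ######..................................
139 ######..................................
140 #######.................................
141 .######.................................
142 ..#####.................................
143 ..####..................................
144 ..#####.................................
145 ..######................................
146 ...#####................................
147 ...#####................................
148 ...#####................................
149 ...######...............................
150 ...######...............................
151 ....#####...............................
152 .....#..................................
153 ........................................
154 ........................................
155 ........................................
156 ...
[... 976 characters left out ...]
......
178 ........................................
179 ........................................
[0.65420455 0.12444288] 8.847381608928188 19
mug (0.06937233927575193, 0.49934605805665555) 7.521581732108048
pot (0.06852014007032281, 0.46379185468552464) 7.165277777777778
jar (0.0071619691860451695, -0.09915582311250581) 6.875
H [ 0.5969 -0.1475] W [ 0.6355 -0.1364] |d| 0.04020085341688866 ang W 15.975801358877494 arm -18.506475784259692 y off from axis 0.022759764993012282 n 77 W off line: 0.022759764993012285
H [ 0.5969 -0.1475] W [ 0.6342 -0.1354] |d| 0.0391937919709344 ang W 18.01143518936271 arm -18.506475784259692 y off from axis 0.023323208433985047 n 77 W off line: 0.02332320843398505
```

To row units: -0.1 m is -100, -0.05 m is -50.

```bash
python3 jog.py '[[[-30, -50, 0, 0, 0, 0, 0], [-50, -100, 0, 0, 0, 0, 0], [-50, -100, 0, 0, 0, 0, 0]]]' | head -2
python3 - <<'E'
from h import *
im=ctrl.camera("top"); cv2.imwrite('pics/top7.png',im)
for t in (65,75,90):
    m,e,n=armline(im,lambda u,v:(u>280)&(u<291)&(v>142)&(v<152),.195,t); e*=np.sign(e[0])
    d=m-np.array([.615,.117]); print(m,np.degrees(np.arctan2(e[1],e[0])),n,"from hub",np.degrees(np.arctan2(d[1],d[0])))
# plate edges (bluish dark) direction
hsv=cv2.cvtColor(cv2.imread("pics/top0.png"),cv2.COLOR_BGR2HSV); b=cv2.imread("pics/top0.png")
m=((b[...,0].astype(int)-b[...,2]>8)&(b.max(2)<120)).astype(np.uint8); m[:,:275]=0;m[:,318:]=0;m[:145]=0;m[215:]=0
v,u=np.nonzero(m); w=np.array([plane("top",q,.006)[:2] for q in zip(u,v)]).astype(np.float32)*1000
print("plate",len(u),cv2.minAreaRect(w))
E
python3 chk.py pics/top7.png
```

```text
time_s: 12.58
eef_pos: [0.3997, -0.0402, 0.2511]
[0.65550131 0.12869495] 20.154958887921424 42 from hub 16.106324165271353
[0.65578721 0.12851648] 21.037715047886852 46 from hub 15.767303892059655
[0.65541936 0.12782072] 32.99078459181964 56 from hub 14.987290158990241
plate 363 ((617.9742431640625, 117.35183715820312), (164.36944580078125, 52.792213439941406), 15.392472267150879)
H [ 0.5698 -0.1838] W [ 0.6355 -0.1364] |d| 0.0810710661639786 ang W 35.76209309547358 arm 36.05350502932758 y off from axis -0.000412333587469102 n 91 W off line: -0.0004123335874691089
H [ 0.5698 -0.1838] W [ 0.6342 -0.1354] |d| 0.08058854879961833 ang W 36.94187432789037 arm 36.05350502932758 y off from axis 0.001249472905248461 n 91 W off line: 0.001249472905248454
```

The lever lies along the pipe (about 16°, against the plate's 15.4°), the pointer is still on the wide outlet, and the bystanders haven't moved.

```bash
python3 -c "
from bench import ctrl
print(ctrl.hand_in())"
```

```text
the job is handed in; nothing more can be done
None
```

The job is handed in: by my last camera measurements the pointer is on the wide outlet (within about 1.5 mm) and the supply lever was then pushed fully open against its stop. The mug, jar and yellow pot have not moved, and no verdict was returned.

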